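# Seat the vial under the reader's push-latch cover

### The arm

A 6-joint arm with a two-finger parallel gripper is mounted at the origin on a cart in front of the work surface, level with it; the furniture and walls round the work are solid. World frame = base frame: x ahead of the robot, y to its left, z up, the work surface at z = 0. Lengths are in m, angles in rad, forces in N, time in s.
With the tool pointing down it reaches from about 0.375 to 0.9 m from the base axis. Payload 3.1 kg.
Tool frame: the origin (TCP) lies at the very end of the fingers, on their centre line; the grasp point (between the pads) lies 19 mm behind it; z points along the fingers, y is the direction in which the jaws open and shut (so a half turn about z gives the same grasp; the last joint's range is limited). The gripper opens to 85 mm and grips with 20 to 120 N. Pads are 22 mm wide; open, the fingers measure 114 mm over their backs; the gripper's body (76 mm by 85 mm) begins 54 mm behind the grasp point. The pads swing forward as they close: fully open they stand 13 mm farther back than shut.
Start: joints at [-1.466, 0.527, 1.433, -0, 1.181, -0.178], TCP at [0.175, -0.6, 0.202] pointing down, gripper open.
Joint ranges: [-3.08, 3.08], [-0.75, 2.2], [0.22, 2.44], [-1.43, 4.57], [0, 2.65], [-2.85, 2.85]. Speed limits (rad/s): [2.79, 2.79, 3.14, 3.14, 3.14, 3.14].

### API

Orientations are given as a rotation vector (axis times angle).
In Python, from workcell import telemetry, imaging, ticket gives the robot as it stands.
- The arm moves only by the tool carry_out, never from a script. Its argument "commands" is a list that holds one entry, the list of rows, each a list of 7 numbers: the turn, a rotation vector about the world's x, y, z in rad, then the shift along the world's x, y, z in mm, then the opening, from 0 (shut) to 1 (fully open). In form: [[[rx, ry, rz, tx, ty, tz, claw], ...]]. A call has exactly 10 rows; each row shifts and turns the commanded pose from where the row before left it; what a row does not reach is not made up. A row lasts 1/10 s, in which the tool goes at most 50 mm and 8.59 degrees, less where a joint would pass 70% of its speed; a pose out of reach is approached as far as the arm can. A call with a gripper value outside its range is refused whole. The fingers move at their own pace and stop on an object; "squeeze" is the grip in N (left out, the last holds). Time passes only in rows, so rows that do not move let the fingers close, or fill a call up. It gives the time, the measured TCP pose, the force and the opening at its end, in the units of the state.
- telemetry.get_state(): the state, without advancing time (a new reading comes with each control period).
- imaging.snapshot(name): name is "scene" or "side" or "wrist"; returns a dict with "frame" (384x512x3 uint8, red, green, blue), "depth" (384x512 float32, m along the optical axis (not along the pixel's ray), 0 where there is no reading), "mtx" (3x3 intrinsics, pixels), "rvec" (rotation vector, rad) and "tvec" (3), from world to camera coordinates, as OpenCV has them. Camera axes: x right, y down, z forward; pixel columns grow to the right and rows downward; lengths in m; the calibration is good to about 2 mm. A picture is of the moment at which its call begins.
- ticket.hand_in(): hands the job in, once; it reports no verdict.
The state is a dict: "time": time; "joints": joint angles; "qd": joint speeds; "joint_efforts": joint torques, N m; "ee_pos": TCP position; "ee_rot": TCP orientation; "contact_force": force on the tool from outside, world axes, zero at the start; "torque": the same for the moment, N m; "finger_gap": finger opening in m.
Only numpy, scipy, OpenCV 4.12 (cv2) and the standard library are available. Lean on these libraries where they do the work, as an engineer would, in place of code of your own. Each camera call takes 0.05 s, during which the arm holds its last target.

### The job

The vial in the small bench reader is not fully home. Press the reader's cover near its free edge so that it pops open, push the vial down with a fingertip until it is fully seated in its socket, then push the cover over and press it down so that it latches shut again. Grasp or lift nothing, and leave the jar, the lime-lidded tub and the spare vial around the reader where they stand.

Things in the scene. Friction and masses are not known exactly. Their poses are not given: they have to be found in the camera images.
- reader: White bench instrument, fixed. Origin: centre of its underside; own -x is its front. Housing x -62 to +85 mm, y +-62 mm, 87 mm high; a low console (28 mm high) in front to x = -108 mm. A well in its top (x -45 to +35, y +-42 mm, dark floor 39 mm above the worktop) lies under the grey cover. The front wall under the cover's free edge is 74 mm high, so the edge can be pressed down freely.
- cover (a joint): Cover angle, rad: 0 latched (flush), 1.70 fully open (just past upright, leaning back). Pressing the free edge 6 mm below flush, to its stop (about -0.06; 3 to 6 N), and letting go frees the latch; a spring swings the cover up and back in 1.5 s. Pushed down to that stop again and let go, it latches. Presses under 4 mm change nothing. The spring gives 0.26 N m near shut, 0.09 N m open.
- cover_hinge (a point): Midpoint of the cover's hinge line, 84.5 mm above the worktop and 42 mm behind the reader's origin (own +x). The line runs along the reader's y. Axes are the reader's.
- cover_press (a point): Centre of the dark press pad on the cover's outer face, 86 mm from the hinge; moves with the cover. Cover: grey plate 5 mm thick, 82 mm wide, reaching 106 mm from the hinge, 15 mm lip at its free edge, thin 17 mm latch prong under it. z points out of the outer face (up when shut), x from free edge to hinge.
- vial_slide (a joint): How far the vial is pushed down into its socket, m: 0 to 0.003 at the start, 0.012 fully home on a firm stop. About 3 N of friction; stays where it is left.
- vial_top (a point): Centre of the flat top of the vial's dark cap, 20 mm across. The vial stands upright in the well on the reader's centre line, 60 mm in front of the hinge and 27 mm behind the front wall. Cap top 74 to 77 mm above the worktop at the start, 65 mm when home.
- jar_mid (a point): Centre (half-way up, 27 mm above the worktop) of a loose open white jar, 48 mm across, 54 mm high, left of the reader. Leave alone.
- tub_mid (a point): Centre (15 mm up) of a loose small white tub with a lime lid, 49 mm across, 30 mm high, right of the reader. Leave alone.
- spare_vial_mid (a point): Centre (25.5 mm up) of a loose capped vial, 23 mm across, 51 mm high, standing on the worktop left of the reader's rear. Leave alone.

How it is judged:
By the outcome, as a careful person would: the job done as asked, in the order asked, and still so for the second after the job is handed in, with the robot touching nothing.
It also fails if it takes over 58 s, if anything falls off the work surface, if the arm or the gripper's body presses on something with over 40 N, if the wrist force passes 120 N, or if a joint passes its speed limit or range.

## Working session

There is one attempt and no reset: what is moved stays moved. The work goes in short steps, Python scripts to look and compute and a tool call to move; the robot and the scene stay as the last step left them, time stands still between calls to the robot, and variables do not carry over. Pictures are saved under pics/ and viewed, and the job is handed in when it is done.

Besides the shell and the picture viewer there is one more tool, called after ">>>" as name([rows], argument=value, ...), one row to a line, values as JSON. carry_out: Moves the arm, as the interface text tells. Its arguments: {"type":"object","properties":{"commands":{"type":"array","items":{"type":"array","items":{"type":"array","items":{"type":"number"}}}},"squeeze":{"type":"number"}},"required":["commands"]}

```bash
mkdir -p pics
cat > h.py <<'E'
from workcell import telemetry, imaging, ticket
import numpy as np, cv2
def snap(n,out):
    d=imaging.snapshot(n); cv2.imwrite('pics/'+out+'.png',d['frame'][:,:,::-1]); np.savez('/tmp/'+out+'.npz',**d); return d
def pts(d):
    R=cv2.Rodrigues(np.array(d['rvec'],float))[0]; t=np.array(d['tvec'],float).ravel()
    z=d['depth']; v,u=np.mgrid[:z.shape[0],:z.shape[1]]; K=d['mtx']
    P=np.stack([(u-K[0,2])/K[0,0]*z,(v-K[1,2])/K[1,1]*z,z],-1)
    return (P-t)@R
E
python3 - <<'E'
from h import *
print(telemetry.get_state())
for n in ('scene','side','wrist'):
    d=snap(n,n+'0')
E
```

```text
{'time': 0.0, 'joints': array([-1.46551894e+00,  5.28456492e-01,  1.43390434e+00,  1.49712989e-05,
        1.18142163e+00, -1.78497941e-01]), 'qd': array([ 1.31959020e-03, -1.86266484e-03,  5.32497917e-04,  9.68154101e-05,
       -1.01755988e-03, -1.33294317e-04]), 'joint_efforts': array([ 2.68511103e-04, -4.42349696e+01, -1.78027314e+01, -1.97132949e-04,
        8.37496365e-03, -1.98491148e-05]), 'ee_pos': array([ 0.17493884, -0.59920026,  0.201339  ]), 'ee_rot': array([-3.10785764e+00, -4.43940849e-01, -1.47531364e-04]), 'contact_force': array([-0.15054092,  0.03981292, -0.3797991 ]), 'torque': array([-0.05689071,  0.01504603, -0.01152336]), 'finger_gap': 0.0856714060418448}
```

View pics/scene0.png

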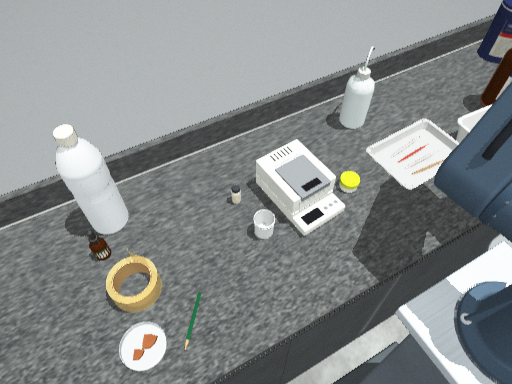

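View pics/side0.png

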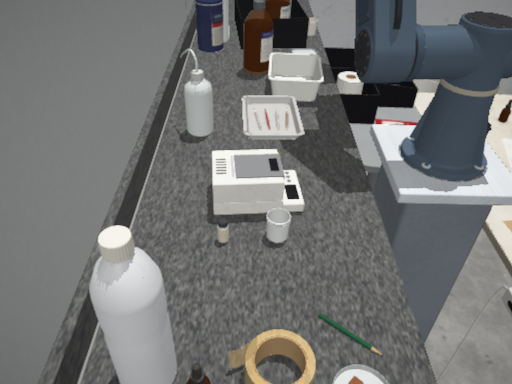

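The scene view shows the reader with its top near (297,170), the grey cover with its dark pad at about (312,186), and the console at (313,214). The jar is at (263,224), the tub at (349,181) and the spare vial at (236,194). Next I'll measure them.

Run:
```python
from h import *
for n in ('scene','side'):
    d=dict(np.load(f'/tmp/{n}0.npz')); P=pts(d); f=d['frame'].astype(int)
    C=-cv2.Rodrigues(d['rvec'])[0].T@d['tvec'].ravel(); print(n,'cam',C)
    x0,x1,y0,y1=(250,350,135,235) if n=='scene' else (205,310,145,220)
    m=np.zeros(P.shape[:2],bool); m[y0:y1,x0:x1]=1
    top=m&(abs(P[...,2]-.087)<.005)&(d['depth']>0)
    q=P[top]; r=cv2.minAreaRect((q[:,:2]*1000).astype(np.float32)); print('top',len(q),np.median(q[:,2]),r)
    print(cv2.boxPoints(r))
    br=f.mean(-1)
    pad=(top&(br<80)).astype(np.uint8)
    k,l,s,c=cv2.connectedComponentsWithStats(pad)
    for i in range(1,k):
        if s[i,4]>15: print('dark',c[i],s[i,4],P[l==i].mean(0), cv2.minAreaRect((P[l==i][:,:2]*1000).astype(np.float32)))
    g=(top&(br>90)&(br<190)).astype(np.uint8)
    k,l,s,c=cv2.connectedComponentsWithStats(g)
    for i in range(1,k):
        if s[i,4]>60: print('grey',c[i],s[i,4],P[l==i].mean(0),cv2.minAreaRect((P[l==i][:,:2]*1000).astype(np.float32)))
    for nm,(u,v) in (dict(jar=(263,218),tub=(349,179),sv=(236,190)) if n=='scene' else dict(jar=(278,218),sv=(223,226))).items():
        print(nm,P[v,u])
```

```text
scene cam [0.04216873 0.55090705 0.76822767]
top 2584 0.0846053293298063 ((500.079345703125, 188.7338409423828), (150.52322387695312, 124.65129852294922), 5.408987045288086)
[[419.27777 243.68747]
 [431.02795 119.59122]
 [580.8809  133.78021]
 [569.13074 257.87646]]
dark [311.08695652 184.13913043] 115 [0.44521462 0.18212555 0.08538423] ((445.1163330078125, 181.82806396484375), (16.729103088378906, 44.79397201538086), 6.688084602355957)
grey [303.83018868 183.95849057] 265 [0.45442556 0.19547565 0.08446955] ((476.12115478515625, 186.43405151367188), (101.576416015625, 81.85034942626953), 6.012927532196045)
jar [0.45513984 0.29891248 0.02232802]
tub [0.44835897 0.05959341 0.02521175]
sv [0.53855511 0.32337015 0.04763567]
side cam [0.49727114 0.92192575 0.61234575]
top 2527 0.08898740615932872 ((504.2628173828125, 186.25228881835938), (148.4173126220703, 128.55555725097656), 6.069824695587158)
[[423.67343  242.32286 ]
 [437.26694  114.488014]
 [584.8522   130.18172 ]
 [571.25867  258.01657 ]]
dark [273.47252747 164.54945055] 91 [0.4468331  0.18325165 0.08984438] ((446.77655029296875, 183.58572387695312), (16.197784423828125, 42.331851959228516), 5.554201126098633)
grey [256.50459653 165.96118488] 979 [0.48278406 0.18831248 0.0890771 ] ((479.69342041015625, 186.9386749267578), (99.18482971191406, 88.58712768554688), 5.626001834869385)
jar [0.4373545  0.28278439 0.02778739]
sv [0.54581319 0.3285863  0.04577277]
```

Run:
```python
from h import *
for n,b in (('scene',(220,130,140,110)),('side',(195,140,120,110))):
    f=np.load(f'/tmp/{n}0.npz')['frame'];x,y,w,h=b
    cv2.imwrite(f'pics/{n}0c.png',cv2.resize(f[y:y+h,x:x+w,::-1],None,fx=5,fy=5,interpolation=cv2.INTER_CUBIC))
```

```text
(no output)
```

View pics/scene0c.png

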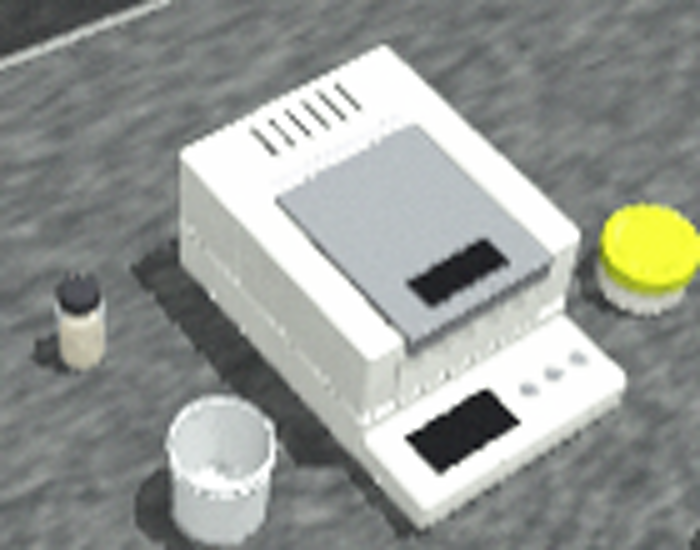

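Run:
```python
from h import *
for n in ('scene','side'):
    d=dict(np.load(f'/tmp/{n}0.npz')); P=pts(d); ok=d['depth']>0
    print(n)
    for y in np.arange(-.8,.4,.1):
        r=[]
        for x in np.arange(.2,.8,.1):
            m=ok&(abs(P[...,0]-x-.05)<.05)&(abs(P[...,1]-y-.05)<.05)
            r.append(f'{P[m][:,2].max():.2f}' if m.sum()>3 else '  - ')
        print(round(y,1),r)
o=np.array([490.3,186.9]);a=.101;c,s=np.cos(a),np.sin(a)
for k in (-130,-64,-52,-44,-18,42,85,100): print(k,o+k*np.array([c,s]))
```

```text
scene
-0.8 ['  - ', '  - ', '  - ', '  - ', '0.18', '0.14', '  - ']
-0.7 ['-0.48', '  - ', '  - ', '-0.00', '0.18', '0.17', '  - ']
-0.6 ['-0.38', '  - ', '  - ', '0.17', '0.00', '0.19', '  - ']
-0.5 ['-0.28', '  - ', '0.17', '0.17', '0.00', '0.22', '  - ']
-0.4 ['-0.25', '  - ', '0.08', '0.00', '0.00', '0.24', '  - ']
-0.3 ['-0.25', '0.07', '0.07', '0.02', '0.00', '0.27', '  - ']
-0.2 ['0.00', '0.02', '0.01', '0.13', '0.22', '0.29', '  - ']
-0.1 ['0.00', '0.02', '0.02', '0.13', '0.20', '0.31', '  - ']
-0.0 ['0.42', '0.00', '0.03', '0.00', '0.00', '0.34', '  - ']
0.1 ['0.00', '0.03', '0.09', '0.09', '0.00', '0.36', '  - ']
0.2 ['0.00', '0.03', '0.09', '0.09', '0.00', '0.39', '  - ']
0.3 ['0.00', '0.00', '0.05', '0.05', '0.00', '0.41', '  - ']
0.4 ['0.00', '0.01', '0.00', '0.00', '0.00', '0.44', '  - ']
side
-0.8 ['0.12', '0.17', '0.18', '0.16', '0.18', '0.18', '  - ']
-0.7 ['0.01', '0.01', '0.01', '0.02', '0.19', '0.20', '  - ']
-0.6 ['0.01', '  - ', '0.24', '0.20', '0.01', '0.23', '  - ']
-0.5 ['0.08', '0.08', '0.23', '0.20', '0.01', '0.26', '  - ']
-0.4 ['0.08', '  - ', '0.08', '0.01', '0.01', '0.28', '  - ']
-0.3 ['0.08', '0.08', '0.08', '0.03', '0.01', '0.31', '  - ']
-0.2 ['0.01', '0.03', '0.01', '0.03', '0.22', '0.34', '  - ']
-0.1 ['0.37', '0.03', '0.03', '0.03', '0.20', '0.36', '  - ']
-0.0 ['0.39', '0.01', '0.03', '0.01', '0.01', '0.39', '  - ']
0.1 ['0.01', '0.03', '0.09', '0.09', '0.01', '0.42', '  - ']
0.2 ['0.01', '0.03', '0.09', '0.09', '0.01', '0.44', '  - ']
0.3 ['0.01', '0.01', '0.06', '0.06', '0.01', '0.47', '  - ']
0.4 ['0.01', '0.01', '0.01', '0.01', '0.01', '0.48', '  - ']
-130 [360.96250153 173.79231181]
-64 [426.6261546  180.44698427]
-52 [438.56500061 181.65692472]
-44 [446.52423129 182.46355169]
-18 [472.39173098 185.08508933]
42 [532.08596104 191.13479157]
85 [574.86682592 195.47041151]
100 [589.79038344 196.98283707]
```

View pics/wrist0.png

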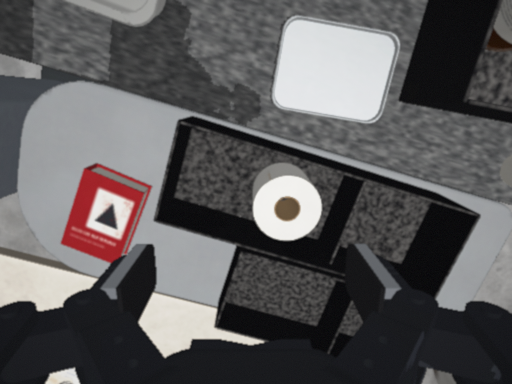

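>>> carry_out([
  [[0,0,0,0,0,35,0],[0,0,0,0,0,35,0],[0,0,0,0,0,30,0],[0,0,0,25,38,0,0],[0,0,0,25,38,0,0],[0,0,0,25,38,0,0],[0,0,0,25,38,0,0],[0,0,0,25,38,0,0],[0,0,0,25,38,0,0],[0,0,0,25,38,0,0]],
], squeeze=30)

```text
time: 1.15
ee_pos: [0.3506, -0.3321, 0.3022]
ee_rot: [-3.11, -0.443, -0.0]
contact_force: [1.0, -0.5, -0.4]
finger_gap: 0.0002
```

>>> carry_out([
  [[0,0,-0.0183,8,36,0,0],[0,0,-0.0183,8,36,0,0],[0,0,-0.0183,8,36,0,0],[0,0,-0.0183,8,36,0,0],[0,0,-0.0183,8,36,0,0],[0,0,-0.0183,8,36,0,0],[0,0,-0.0183,8,36,0,0],[0,0,-0.0183,8,36,0,0],[0,0,-0.0183,8,36,0,0],[0,0,-0.0183,8,36,0,0]],
])

```text
time: 2.15
ee_pos: [0.4299, 0.0276, 0.3022]
ee_rot: [-3.138, -0.157, 0.0]
contact_force: [0.4, 0.2, 0.5]
finger_gap: 0.0
```

>>> carry_out([
  [[0,0,0,2,36,0,0],[0,0,0,2,36,0,0],[0,0,0,2,36,0,0],[0,0,0,2,36,0,0],[0,0,0,1,10,-30,0],[0,0,0,0,0,-45,0],[0,0,0,0,0,-45,0],[0,0,0,0,0,-40,0],[0,0,0,0,0,-20,0],[0,0,0,0,0,0,0]],
])

```text
time: 3.15
ee_pos: [0.4363, 0.1796, 0.1195]
ee_rot: [3.137, 0.158, -0.012]
contact_force: [-0.4, 0.0, 0.8]
finger_gap: 0.0
```

Run:
```python
from h import *
snap('scene','s1');snap('side','d1');d=snap('wrist','w1')
f=[np.load(f'/tmp/{n}.npz')['frame'][y:y+130,x:x+170,::-1] for n,x,y in (('s1',220,110),('d1',190,110))]
cv2.imwrite('pics/c1.png',np.hstack([cv2.resize(g,None,fx=2.3,fy=2.3,interpolation=cv2.INTER_CUBIC) for g in f]))
```

```text
(no output)
```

View pics/c1.png

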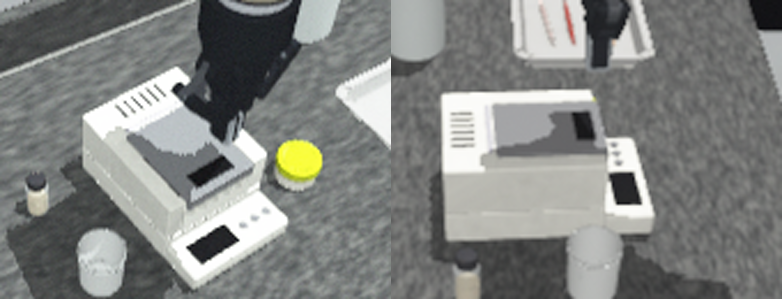

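View pics/w1.png

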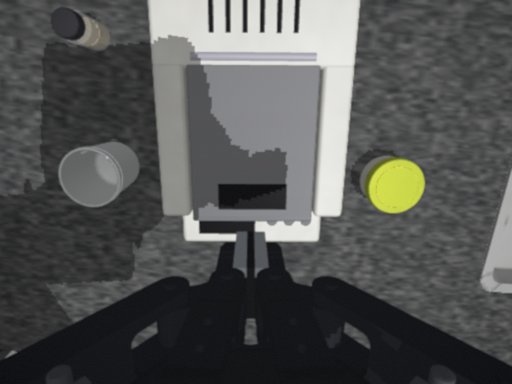

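Run:
```python
from h import *
print(telemetry.get_state()['ee_pos'])
for n in ('s1','d1','w1'):
    d=np.load(f'/tmp/{n}.npz')
    print(n,cv2.projectPoints(np.array([[.4363,.1796,.1195],[.4465,.1825,.087]]),d['rvec'],d['tvec'],d['mtx'],None)[0].reshape(-1,2))
d=dict(np.load('/tmp/w1.npz'));P=pts(d);f=d['frame'].astype(int).mean(-1)
m=(abs(P[...,2]-.087)<.008)&(d['depth']>0)
pad=m&(f<40); pad[:150]=0
print(P[pad].mean(0),pad.sum())
for u in (200,250,300):print(u,P[150,u],P[214,u],P[198,u])
```

```text
[0.44000824 0.18018781 0.12320223]
s1 [[316.23685414 176.74932913]
 [310.7240608  183.3417332 ]]
d1 [[279.22344564 151.98411875]
 [273.54026461 165.40540067]]
w1 [[250.78588172 229.48973382]
 [247.98471327 196.52925001]]
[0.4480558  0.18512958 0.08871375] 1166
200 [0.47523582 0.21654224 0.08883897] [0.43069358 0.21419842 0.08727861] [0.50997865 0.18743147 0.29503825]
250 [0.47851505 0.18436914 0.08889532] [0.43481562 0.1799358  0.08901621] [0.44588961 0.18105991 0.08794654]
300 [0.48169292 0.15208725 0.08822234] [0.43807943 0.14578195 0.08845499] [0.44947831 0.14744568 0.08849859]
```

Run:
```python
from h import *
d=imaging.snapshot('side');P=pts(d);f=d['frame']
print(telemetry.get_state()['ee_pos'],telemetry.get_state()['finger_gap'])
g=cv2.resize(f[90:190,220:340,::-1],None,fx=6,fy=6,interpolation=cv2.INTER_NEAREST)
cv2.imwrite('pics/d2.png',g)
print(np.round(P[125:160:2,280],3))
d=imaging.snapshot('scene');P=pts(d);f=d['frame']
print(np.round(P[160:180:2,318],3))
```

```text
[0.44031006 0.18024999 0.12361219] -0.00021905184345624674
[[ 0.441  0.208  0.2  ]
 [ 0.439  0.188  0.184]
 [ 0.439  0.195  0.184]
 [ 0.439  0.19   0.176]
 [ 0.439  0.193  0.174]
 [ 0.438  0.191  0.168]
 [ 0.438  0.192  0.164]
 [ 0.437  0.185  0.154]
 [ 0.418 -0.049  0.003]
 [ 0.418 -0.041  0.001]
 [ 0.418 -0.033  0.   ]
 [ 0.419 -0.021  0.002]
 [ 0.419 -0.014  0.   ]
 [ 0.419 -0.003  0.001]
 [ 0.42   0.01   0.004]
 [ 0.42   0.016  0.002]
 [ 0.421  0.023  0.   ]
 [ 0.421  0.034  0.001]]
[[0.425 0.194 0.192]
 [0.431 0.188 0.178]
 [0.429 0.188 0.173]
 [0.428 0.189 0.169]
 [0.428 0.188 0.162]
 [0.426 0.188 0.158]
 [0.467 0.149 0.085]
 [0.463 0.151 0.084]
 [0.458 0.155 0.084]
 [0.451 0.16  0.087]]
```

View pics/d2.png

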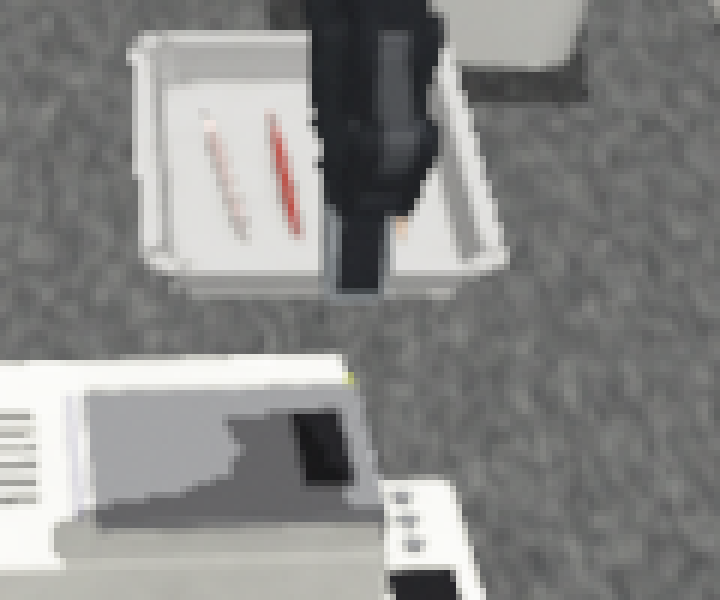

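Run:
```python
from h import *
s=telemetry.get_state();print(s['ee_pos'],s['ee_rot'],s['joints'])
d=imaging.snapshot('wrist');P=pts(d);f=d['frame']
C=-cv2.Rodrigues(d['rvec'])[0].T@d['tvec'].ravel();print('wristcam',C)
for v in range(226,275,4): print(v,np.round(P[v,243],3),np.round(P[v,261],3),f[v,243])
d=imaging.snapshot('scene');P=pts(d);f=d['frame']
g=cv2.resize(f[130:210,270:370,::-1],None,fx=7,fy=7,interpolation=cv2.INTER_NEAREST)
cv2.imwrite('pics/s2.png',g)
a=(P[...,2]>.1)&(d['depth']>0);a[:, :290]=0;a[:130]=0;a[200:]=0;a[:,345:]=0
q=P[a];print('lowest',q[np.argsort(q[:,2])[:6]])
```

```text
[0.4403531  0.180241   0.12378631] [-3.13723337 -0.15828248 -0.00550713] [1.53049836e-01 4.53360227e-01 1.88115893e+00 4.04709349e-06
 8.03548289e-01 1.62302308e+00]
wristcam [0.5104326  0.1875195  0.29665373]
226 [0.402 0.183 0.029] [0.404 0.167 0.031] [34 33 37]
230 [0.399 0.183 0.03 ] [0.4   0.167 0.029] [41 42 43]
234 [0.452 0.185 0.161] [0.452 0.177 0.161] [86 88 92]
238 [0.452 0.185 0.166] [0.452 0.177 0.165] [85 88 92]
242 [0.452 0.185 0.17 ] [0.452 0.177 0.169] [85 87 91]
246 [0.451 0.185 0.173] [0.452 0.177 0.172] [85 88 91]
250 [0.452 0.185 0.178] [0.452 0.177 0.177] [86 89 93]
254 [0.451 0.184 0.181] [0.452 0.177 0.18 ] [84 87 91]
258 [0.452 0.184 0.184] [0.452 0.177 0.183] [85 89 92]
262 [0.452 0.184 0.188] [0.452 0.177 0.186] [85 88 92]
266 [0.452 0.184 0.19 ] [0.452 0.178 0.19 ] [86 88 92]
270 [0.45  0.184 0.191] [0.453 0.178 0.195] [106 110 114]
274 [0.452 0.184 0.198] [0.453 0.178 0.198] [34 35 38]
lowest [[0.43230758 0.18769888 0.15087564]
 [0.42880617 0.17550553 0.15383037]
 [0.42916558 0.18788552 0.15425002]
 [0.42846478 0.18358947 0.15567015]
 [0.43146818 0.18900693 0.15570845]
 [0.43041865 0.18724675 0.1557722 ]]
```

View pics/s2.png

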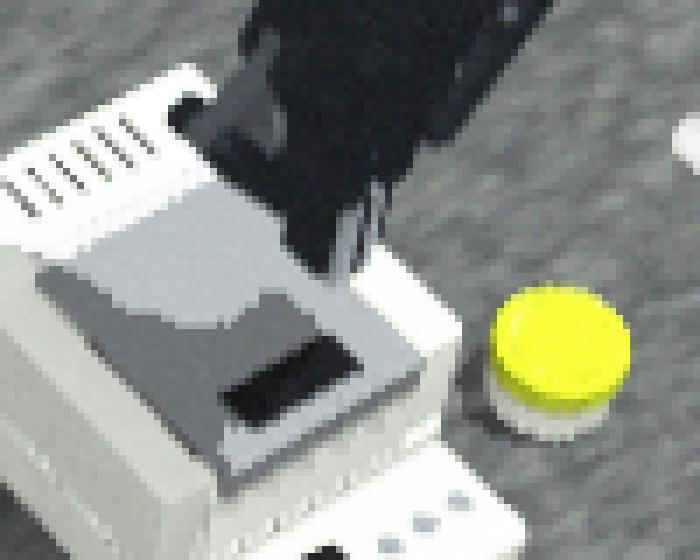

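The cameras agree that the fingertips end at z ≈ 0.153, about 30 mm above the reported TCP. I'll descend in small steps and watch the force.

>>> carry_out([
  [[0,0,0,0,1,-10,0],[0,0,0,0,0,-10,0],[0,0,0,0,0,-8,0],[0,0,0,0,0,-5,0],[0,0,0,0,0,0,0],[0,0,0,0,0,0,0],[0,0,0,0,0,0,0],[0,0,0,0,0,0,0],[0,0,0,0,0,0,0],[0,0,0,0,0,0,0]],
])

```text
time: 4.5
ee_pos: [0.4392, 0.1811, 0.0895]
ee_rot: [-3.138, -0.158, -0.001]
contact_force: [1.0, -0.3, -0.3]
finger_gap: 0.0001
```

```bash
cat > tip.py <<'E'
from h import *
s=telemetry.get_state();print(s['time'],s['ee_pos'],s['contact_force'])
d=imaging.snapshot('side');P=pts(d)
e=s['ee_pos']
a=(abs(P[...,0]-e[0])<.04)&(abs(P[...,1]-e[1])<.04)&(P[...,2]>.095)&(d['depth']>0)
q=P[a];o=np.argsort(q[:,2])[:8];print('side low',np.round(q[o].mean(0),4))
import sys
f=d['frame'];cv2.imwrite('pics/'+sys.argv[1]+'.png',cv2.resize(f[90:210,200:330,::-1],None,fx=5,fy=5,interpolation=cv2.INTER_CUBIC))
E
python3 tip.py d3
```

```text
4.5 [0.43915758 0.18105752 0.08952346] [ 1.01119566 -0.29682536 -0.33867623]
side low [0.4395 0.1869 0.1218]
```

View pics/d3.png

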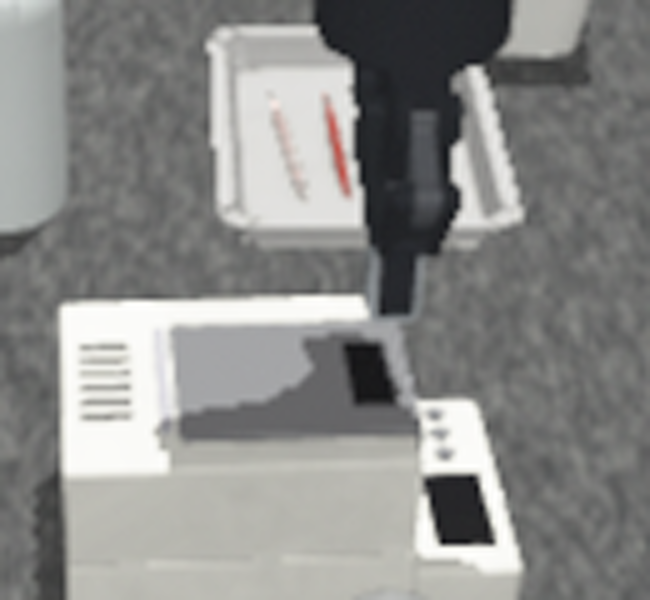

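>>> carry_out([
  [[0,0,0,0,0,-10,0],[0,0,0,0,0,-10,0],[0,0,0,0,0,-5,0],[0,0,0,0,0,-1,0],[0,0,0,0,0,-1,0],[0,0,0,0,0,-1,0],[0,0,0,0,0,0,0],[0,0,0,0,0,0,0],[0,0,0,0,0,0,0],[0,0,0,0,0,0,0]],
])

```text
time: 5.55
ee_pos: [0.4391, 0.1811, 0.0615]
ee_rot: [-3.138, -0.158, -0.001]
contact_force: [0.6, -0.1, -0.5]
finger_gap: 0.0
```

```bash
python3 tip.py d4
```

```text
5.55 [0.43913559 0.18107391 0.06147632] [ 0.56122948 -0.10646593 -0.45315084]
side low [0.4402 0.1867 0.0983]
```

View pics/d4.png

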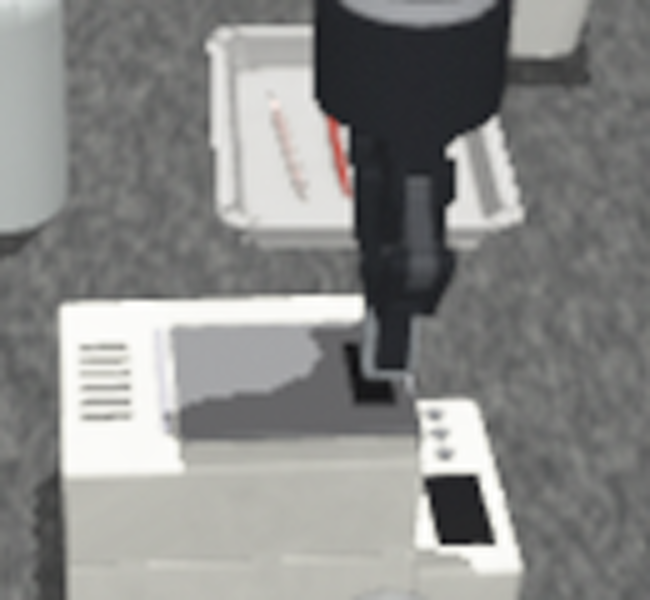

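>>> carry_out([
  [[0,0,0,0,0,-1,0],[0,0,0,0,0,-1,0],[0,0,0,0,0,-1,0],[0,0,0,0,0,-1,0],[0,0,0,0,0,-1,0],[0,0,0,0,0,0,0],[0,0,0,0,0,0,0],[0,0,0,0,0,0,0],[0,0,0,0,0,0,0],[0,0,0,0,0,0,0]],
])

```text
time: 6.6
ee_pos: [0.439, 0.181, 0.0563]
ee_rot: [3.138, 0.158, -0.0]
contact_force: [0.5, -0.1, 2.3]
finger_gap: -0.0001
```

>>> carry_out([
  [[0,0,0,0,0,-1,0],[0,0,0,0,0,-1,0],[0,0,0,0,0,-1,0],[0,0,0,0,0,0,0],[0,0,0,0,0,0,0],[0,0,0,0,0,0,0],[0,0,0,0,0,0,0],[0,0,0,0,0,0,0],[0,0,0,0,0,0,0],[0,0,0,0,0,0,0]],
])

```text
time: 7.6
ee_pos: [0.439, 0.181, 0.0533]
ee_rot: [3.138, 0.158, 0.0]
contact_force: [-1.0, -0.0, 2.7]
finger_gap: 0.0002
```

>>> carry_out([
  [[0,0,0,0,0,-1,0],[0,0,0,0,0,0,0],[0,0,0,0,0,0,0],[0,0,0,0,0,0,0],[0,0,0,0,0,0,0],[0,0,0,0,0,0,0],[0,0,0,0,0,0,0],[0,0,0,0,0,0,0],[0,0,0,0,0,0,0],[0,0,0,0,0,0,0]],
])

```text
time: 8.6
ee_pos: [0.439, 0.181, 0.0523]
ee_rot: [3.138, 0.158, 0.0]
contact_force: [-0.9, -0.6, 3.2]
finger_gap: -0.0
```

>>> carry_out([
  [[0,0,0,0,0,-1,0],[0,0,0,0,0,0,0],[0,0,0,0,0,0,0],[0,0,0,0,0,0,0],[0,0,0,0,0,-1,0],[0,0,0,0,0,0,0],[0,0,0,0,0,0,0],[0,0,0,0,0,0,0],[0,0,0,0,0,0,0],[0,0,0,0,0,0,0]],
])

```text
time: 9.6
ee_pos: [0.4391, 0.1811, 0.0518]
ee_rot: [-3.138, -0.159, -0.002]
contact_force: [-3.6, -1.4, 17.6]
finger_gap: -0.0001
```

Stop reached at a reading of 0.052. I'll release and retreat out of the cover's sweep.

>>> carry_out([
  [[0,0,0,0,0,10,0],[0,0,0,-20,-2,30,0],[0,0,0,-30,-3,30,0],[0,0,0,-30,-3,30,0],[0,0,0,0,0,40,0],[0,0,0,0,0,40,0],[0,0,0,0,0,0,0],[0,0,0,0,0,0,0],[0,0,0,0,0,0,0],[0,0,0,0,0,0,0]],
])

```text
time: 10.6
ee_pos: [0.3579, 0.1728, 0.2288]
ee_rot: [3.137, 0.158, -0.006]
contact_force: [0.4, -0.2, 0.2]
finger_gap: 0.0001
```

>>> carry_out([
  [[0,0,0,0,0,0,0],[0,0,0,0,0,0,0],[0,0,0,0,0,0,0],[0,0,0,0,0,0,0],[0,0,0,0,0,0,0],[0,0,0,0,0,0,0],[0,0,0,0,0,0,0],[0,0,0,0,0,0,0],[0,0,0,0,0,0,0],[0,0,0,0,0,0,0]],
])

```text
time: 11.6
ee_pos: [0.359, 0.173, 0.2303]
ee_rot: [-3.138, -0.158, -0.0]
contact_force: [0.4, -0.5, 0.4]
finger_gap: 0.0002
```

```bash
cat > two.py <<'E'
from h import *
import sys
t=sys.argv[1];s=telemetry.get_state();print(s['time'],s['ee_pos'],s['contact_force'])
snap('scene','S'+t);snap('side','D'+t)
f=[np.load(f'/tmp/{n}.npz')['frame'][y:y+130,x:x+130,::-1] for n,x,y in (('S'+t,230,105),('D'+t,195,110))]
cv2.imwrite(f'pics/c{t}.png',np.hstack([cv2.resize(g,None,fx=3,fy=3,interpolation=cv2.INTER_CUBIC) for g in f]))
E
python3 two.py 5
```

```text
11.6 [0.35901453 0.17304187 0.23031952] [ 0.35156751 -0.51324259  0.44602249]
```

View pics/c5.png

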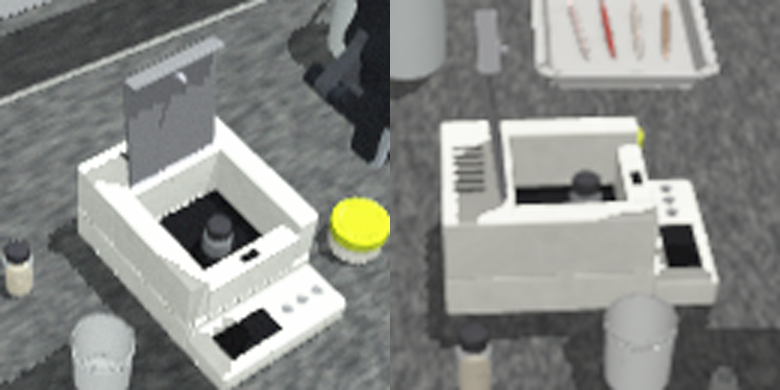

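The cover is open. The vial cap shows at about (302,180) in the scene view and (260,170) in the side view. Next I'll locate it.

```bash
cat > vial.py <<'E'
from h import *
import sys
for n in ('S'+sys.argv[1],'D'+sys.argv[1]):
    d=dict(np.load(f'/tmp/{n}.npz'));P=pts(d)
    a=(abs(P[...,0]-.472)<.025)&(abs(P[...,1]-.185)<.025)&(P[...,2]>.055)&(P[...,2]<.085)&(d['depth']>0)
    q=P[a]; zt=np.percentile(q[:,2],90); t=q[q[:,2]>zt-.006]
    (c,r)=cv2.minEnclosingCircle((t[:,:2]*1000).astype(np.float32))
    print(n,len(q),'ztop',zt,'med z',np.median(t[:,2]),'c',c,'r',r, t.mean(0))
E
python3 vial.py 5
```

```text
S5 95 ztop 0.07443522566122031 med z 0.07320884706765005 c (462.04547119140625, 177.55648803710938) r 21.01871109008789 [0.47082206 0.18547015 0.07299051]
D5 131 ztop 0.07826683580849982 med z 0.07732069233435115 c (462.7167663574219, 179.94696044921875) r 23.51243019104004 [0.47046981 0.18350853 0.07667374]
```

The wrist camera overhangs 70 mm on the hinge side, so I'll turn the tool half a turn to clear the open cover while moving over the vial.

>>> carry_out([
  [[0,0,0.143,0,0,0,0],[0,0,0.143,0,0,0,0],[0,0,0.143,0,0,0,0],[0,0,0.143,0,0,0,0],[0,0,0.143,0,0,0,0],[0,0,0.143,0,0,0,0],[0,0,0.143,0,0,0,0],[0,0,0.143,0,0,0,0],[0,0,0.143,0,0,0,0],[0,0,0.143,0,0,0,0]],
])

```text
time: 12.7
ee_pos: [0.359, 0.173, 0.2303]
ee_rot: [2.259, 2.183, 0.0]
contact_force: [-0.5, -0.3, -0.2]
finger_gap: -0.0002
```

>>> carry_out([
  [[0,0,0.143,0,0,0,0],[0,0,0.143,0,0,0,0],[0,0,0.143,0,0,0,0],[0,0,0.143,11,1,0,0],[0,0,0.143,11,1,0,0],[0,0,0.143,11,1,0,0],[0,0,0.143,20,2,0,0],[0,0,0.143,20,2,0,0],[0,0,0.143,20,2,0,0],[0,0,0.143,20,2,0,0]],
])

```text
time: 13.7
ee_pos: [0.4728, 0.1841, 0.2302]
ee_rot: [-0.274, -3.129, 0.0]
contact_force: [0.0, 0.0, 0.7]
finger_gap: 0.0001
```

>>> carry_out([
  [[0,0,0.143,0,1,-10,0],[0,0,0.139,0,0,-25,0],[0,0,0,0,0,-30,0],[0,0,0,0,0,-30,0],[0,0,0,0,0,-30,0],[0,0,0,0,0,-20,0],[0,0,0,0,0,-15,0],[0,0,0,0,0,0,0],[0,0,0,0,0,0,0],[0,0,0,0,0,0,0]],
])

```text
time: 14.7
ee_pos: [0.4729, 0.1852, 0.0712]
ee_rot: [-0.159, 3.136, 0.0]
contact_force: [-0.6, 0.1, -0.0]
finger_gap: 0.0002
```

```bash
python3 two.py 6; python3 -c "
from workcell import telemetry as t;print(t.get_state()['ee_rot'],t.get_state()['joints'])"
```

```text
14.7 [0.47288563 0.18518521 0.07117414] [-0.62150039  0.05429656 -0.02062708]
[-1.58959464e-01  3.13531482e+00  3.17624581e-04] [ 1.52945955e-01  5.78801989e-01  1.84099236e+00 -4.33049870e-05
  7.19538597e-01 -1.51913045e+00]
```

View pics/c6.png

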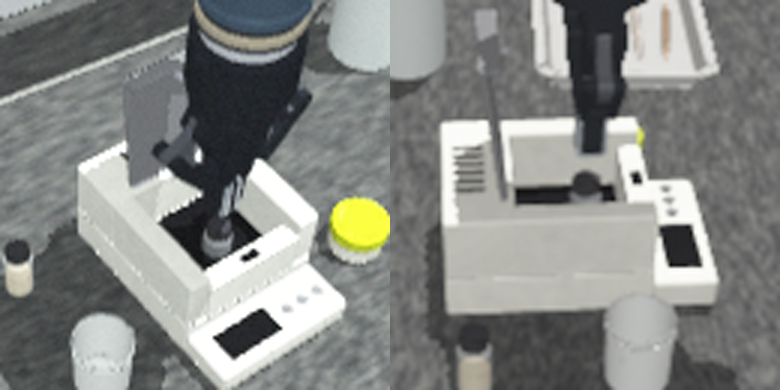

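>>> carry_out([
  [[0,0,0,0,0,-7,0],[0,0,0,0,0,-5,0],[0,0,0,0,0,-3,0],[0,0,0,0,0,-3,0],[0,0,0,0,0,-3,0],[0,0,0,0,0,-3,0],[0,0,0,0,0,-2,0],[0,0,0,0,0,-2,0],[0,0,0,0,0,0,0],[0,0,0,0,0,0,0]],
])

```text
time: 15.8
ee_pos: [0.472, 0.185, 0.0422]
ee_rot: [0.159, -3.138, 0.0]
contact_force: [0.2, 0.2, 0.7]
finger_gap: -0.0001
```

```bash
python3 two.py 7
```

```text
15.8 [0.47203992 0.18503031 0.04218979] [0.19253111 0.23857387 0.73094847]
```

View pics/c7.png

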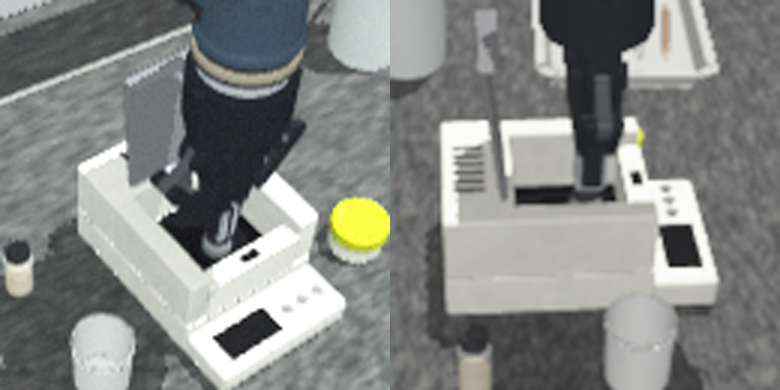

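>>> carry_out([
  [[0,0,0,0,0,-1,0],[0,0,0,0,0,-1,0],[0,0,0,0,0,-1,0],[0,0,0,0,0,-1,0],[0,0,0,0,0,0,0],[0,0,0,0,0,0,0],[0,0,0,0,0,0,0],[0,0,0,0,0,0,0],[0,0,0,0,0,0,0],[0,0,0,0,0,0,0]],
])

```text
time: 16.9
ee_pos: [0.472, 0.185, 0.0382]
ee_rot: [0.159, -3.137, 0.0]
contact_force: [0.4, -0.8, 1.1]
finger_gap: -0.0
```

>>> carry_out([
  [[0,0,0,0,0,-1,0],[0,0,0,0,0,0,0],[0,0,0,0,0,-1,0],[0,0,0,0,0,0,0],[0,0,0,0,0,0,0],[0,0,0,0,0,0,0],[0,0,0,0,0,0,0],[0,0,0,0,0,0,0],[0,0,0,0,0,0,0],[0,0,0,0,0,0,0]],
])

```text
time: 17.9
ee_pos: [0.472, 0.185, 0.0363]
ee_rot: [0.159, -3.138, 0.0]
contact_force: [-0.6, -0.5, 0.9]
finger_gap: -0.0
```

>>> carry_out([
  [[0,0,0,0,0,-1,0],[0,0,0,0,0,0,0],[0,0,0,0,0,-1,0],[0,0,0,0,0,0,0],[0,0,0,0,0,0,0],[0,0,0,0,0,0,0],[0,0,0,0,0,0,0],[0,0,0,0,0,0,0],[0,0,0,0,0,0,0],[0,0,0,0,0,0,0]],
])

```text
time: 18.9
ee_pos: [0.4721, 0.1851, 0.0359]
ee_rot: [-0.159, 3.137, 0.0]
contact_force: [-2.6, -0.8, 15.1]
finger_gap: 0.0
```

```bash
python3 two.py 8; python3 vial.py 8
```

```text
18.9 [0.47214562 0.18507888 0.03593465] [-2.55633494 -0.82108676 15.14321202]
S8 68 ztop 0.08313999816720752 med z 0.08133255596917997 c (470.17333984375, 188.1094512939453) r 15.20356273651123 [0.46295326 0.19148799 0.08124775]
D8 104 ztop 0.08223845759201237 med z 0.07973064699100578 c (466.1983337402344, 179.21983337402344) r 23.85829734802246 [0.47028816 0.1929157  0.08006839]
```

View pics/c8.png

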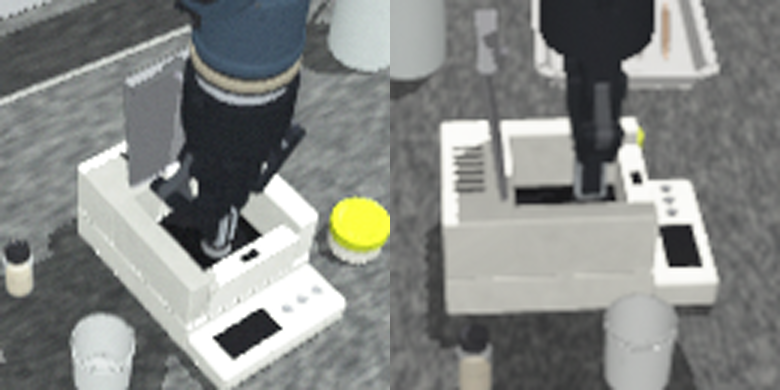

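>>> carry_out([
  [[0,0,0,0,0,-1,0],[0,0,0,0,0,0,0],[0,0,0,0,0,0,0],[0,0,0,0,0,0,0],[0,0,0,0,0,0,0],[0,0,0,0,0,0,0],[0,0,0,0,0,0,0],[0,0,0,0,0,0,0],[0,0,0,0,0,0,0],[0,0,0,0,0,0,0]],
])

```text
time: 20.0
ee_pos: [0.4723, 0.1851, 0.0358]
ee_rot: [-0.159, 3.136, 0.0]
contact_force: [-3.6, -0.5, 23.2]
finger_gap: -0.0003
```

>>> carry_out([
  [[0,0,0,0,0,5,0],[0,0,0,0,0,20,0],[0,0,0,0,0,30,0],[0,0,0,-10,0,45,0],[0,0,0,-30,0,40,0],[0,0,0,-30,0,40,0],[0,0,0,0,0,40,0],[0,0,0,0,0,0,0],[0,0,0,0,0,0,0],[0,0,0,0,0,0,0]],
])

```text
time: 21.0
ee_pos: [0.4013, 0.1848, 0.2522]
ee_rot: [0.158, -3.135, 0.0]
contact_force: [-0.1, -0.2, 0.8]
finger_gap: 0.0002
```

```bash
python3 two.py 9; python3 vial.py 9; python3 vial.py 5
```

```text
21.0 [0.40127553 0.18482174 0.25217973] [-0.09140349 -0.17144869  0.78966103]
S9 60 ztop 0.06383803063535974 med z 0.06214342841189 c (462.90179443359375, 177.46315002441406) r 21.543184280395508 [0.47093323 0.18556101 0.06209197]
D9 82 ztop 0.07482579368052256 med z 0.07376979892091279 c (454.6512145996094, 180.280517578125) r 20.322307586669922 [0.44983244 0.17904277 0.07380061]
S5 95 ztop 0.07443522566122031 med z 0.07320884706765005 c (462.04547119140625, 177.55648803710938) r 21.01871109008789 [0.47082206 0.18547015 0.07299051]
D5 131 ztop 0.07826683580849982 med z 0.07732069233435115 c (462.7167663574219, 179.94696044921875) r 23.51243019104004 [0.47046981 0.18350853 0.07667374]
```

View pics/c9.png

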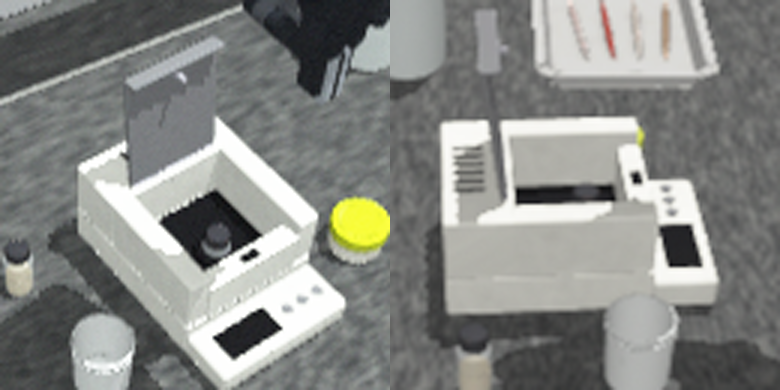

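The vial cap dropped about 11 mm and sits on a firm stop. Now I'll work out the closing arc.

Run:
```python
import numpy as np
o=np.array([490.3,186.9]);a=.101;u=np.array([np.cos(a),np.sin(a)])
prev=None
th=np.r_[1.75,np.linspace(1.65,0.05,17),0.0]
for i,t in enumerate(th):
    r=90+9*np.clip((1.0-t)/1.0,0,1)
    X=42-r*np.cos(t)+2.5*np.sin(t); Z=84.5+r*np.sin(t)+2.5*np.cos(t)
    p=np.r_[o+u*(X+11),Z-30]
    print(round(t,2),np.round(p,1), None if prev is None else np.round(p-prev,1)); prev=p
print(o+u*95)
```

```text
1.75 [561.4 194.1 142.6] None
1.65 [552.6 193.2 144. ] [-8.8 -0.9  1.4]
1.55 [543.7 192.3 144.5] [-8.9 -0.9  0.5]
1.45 [534.7 191.4 144.1] [-8.9 -0.9 -0.4]
1.35 [525.8 190.5 142.9] [-8.9 -0.9 -1.3]
1.25 [517.2 189.6 140.7] [-8.7 -0.9 -2.2]
1.15 [508.7 188.8 137.7] [-8.4 -0.9 -3. ]
1.05 [500.6 187.9 133.8] [-8.1 -0.8 -3.9]
0.95 [492.7 187.1 129.5] [-7.9 -0.8 -4.3]
0.85 [484.9 186.4 124.8] [-7.8 -0.8 -4.7]
0.75 [477.6 185.6 119.2] [-7.3 -0.7 -5.6]
0.65 [470.8 184.9 112.9] [-6.8 -0.7 -6.3]
0.55 [464.6 184.3 105.8] [-6.2 -0.6 -7.1]
0.45 [459.1 183.7  98.1] [-5.5 -0.6 -7.7]
0.35 [454.3 183.3  89.7] [-4.7 -0.5 -8.3]
0.25 [450.4 182.9  80.9] [-3.9 -0.4 -8.9]
0.15 [447.3 182.5  71.6] [-3.  -0.3 -9.3]
0.05 [445.2 182.3  61.9] [-2.1 -0.2 -9.6]
0.0 [444.5 182.3  57. ] [-0.7 -0.1 -4.9]
[584.81586427 196.47869522]
```

>>> carry_out([
  [[0,0,0,36,2.4,0,0],[0,0,0,37,2.3,0,0],[0,0,0,37,2.3,0,0],[0,0,0,37,2.3,0,0],[0,0,0,37,2.4,0,0],[0,0,0,0,0,-5,0],[0,0,0,0,0,-35,0],[0,0,0,0,0,-35,0],[0,0,0,0,0,-24,0],[0,0,0,0,0,-10,0]],
])

```text
time: 22.1
ee_pos: [0.5824, 0.1961, 0.1399]
ee_rot: [0.158, -3.128, 0.001]
contact_force: [0.0, 0.5, 0.8]
finger_gap: 0.0002
```

```bash
python3 two.py 10
```

```text
22.1 [0.58236159 0.19612983 0.13986573] [0.00278907 0.51392937 0.75533115]
```

View pics/c10.png

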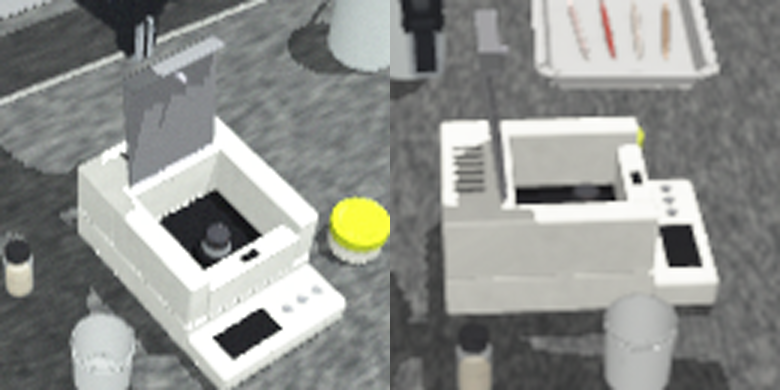

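>>> carry_out([
  [[0,0,0,-8,-0.8,0,0],[0,0,0,-8,-0.8,0,0],[0,0,0,-8,-0.8,0,0],[0,0,0,-9,-0.9,1,0],[0,0,0,-9,-0.9,0,0],[0,0,0,-9,-0.9,0,0],[0,0,0,-9,-0.9,-1,0],[0,0,0,-9,-0.9,-2,0],[0,0,0,-8,-0.9,-3,0],[0,0,0,-8,-0.8,-4,0]],
])

```text
time: 23.2
ee_pos: [0.5003, 0.1882, 0.1353]
ee_rot: [-0.159, 3.138, 0.0]
contact_force: [1.7, 2.1, 2.5]
finger_gap: -0.0
```

```bash
python3 two.py 11
```

```text
23.2 [0.50029653 0.18824125 0.13526707] [1.70935755 2.05532816 2.49896305]
```

View pics/c11.png

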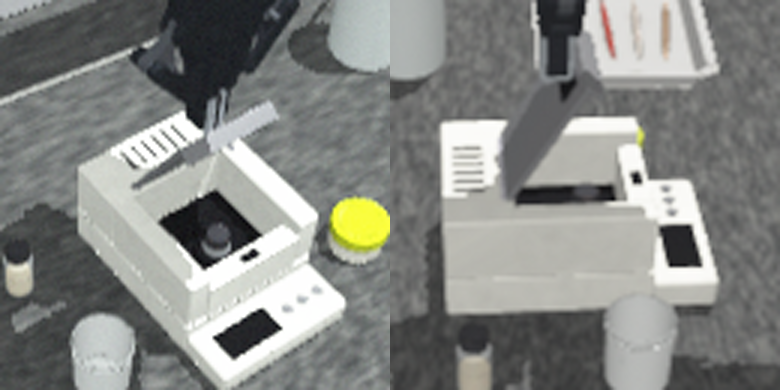

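>>> carry_out([
  [[0,0,0,-8,-0.8,-4.5,0],[0,0,0,-8,-0.8,-5,0],[0,0,0,-7,-0.7,-5.5,0],[0,0,0,-7,-0.7,-6,0],[0,0,0,-6,-0.6,-7,0],[0,0,0,-5.5,-0.6,-7.5,0],[0,0,0,-5,-0.5,-8,0],[0,0,0,-4,-0.4,-9,0],[0,0,0,-3,-0.3,-9,0],[0,0,0,-2,-0.2,-9,0]],
])

```text
time: 24.3
ee_pos: [0.4451, 0.1825, 0.0641]
ee_rot: [0.159, -3.137, 0.0]
contact_force: [3.7, 0.2, 3.0]
finger_gap: 0.0003
```

```bash
python3 two.py 12
```

```text
24.3 [0.44506533 0.18248992 0.06405868] [3.71926271 0.22217442 3.0408526 ]
```

View pics/c12.png

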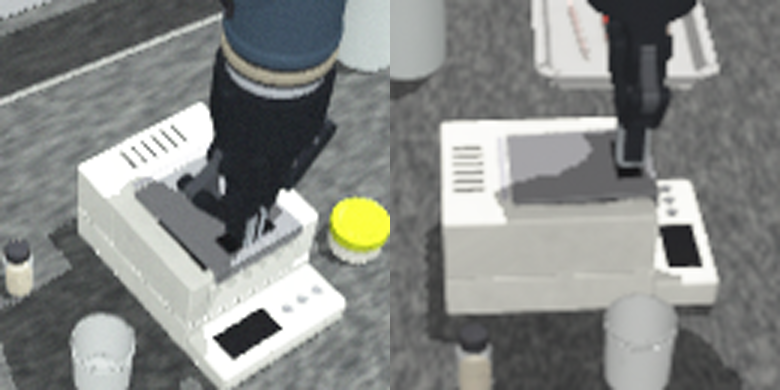

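>>> carry_out([
  [[0,0,0,-2,-0.2,-2,0],[0,0,0,-2,-0.2,-2,0],[0,0,0,0,0,-2,0],[0,0,0,0,0,-2,0],[0,0,0,0,0,-1,0],[0,0,0,0,0,-1,0],[0,0,0,0,0,-1,0],[0,0,0,0,0,0,0],[0,0,0,0,0,0,0],[0,0,0,0,0,0,0]],
])

```text
time: 25.4
ee_pos: [0.4411, 0.1821, 0.0538]
ee_rot: [0.159, -3.137, 0.0]
contact_force: [0.2, -0.4, 2.0]
finger_gap: 0.0001
```

>>> carry_out([
  [[0,0,0,0,0,-1,0],[0,0,0,0,0,0,0],[0,0,0,0,0,0,0],[0,0,0,0,0,0,0],[0,0,0,0,0,0,0],[0,0,0,0,0,0,0],[0,0,0,0,0,0,0],[0,0,0,0,0,0,0],[0,0,0,0,0,0,0],[0,0,0,0,0,0,0]],
])

```text
time: 26.4
ee_pos: [0.4412, 0.1821, 0.0528]
ee_rot: [0.159, -3.137, 0.0]
contact_force: [-1.0, 1.0, 2.5]
finger_gap: 0.0004
```

>>> carry_out([
  [[0,0,0,0,0,-1,0],[0,0,0,0,0,0,0],[0,0,0,0,0,0,0],[0,0,0,0,0,-1,0],[0,0,0,0,0,0,0],[0,0,0,0,0,0,0],[0,0,0,0,0,0,0],[0,0,0,0,0,0,0],[0,0,0,0,0,0,0],[0,0,0,0,0,0,0]],
])

```text
time: 27.4
ee_pos: [0.4413, 0.1821, 0.0521]
ee_rot: [-0.159, 3.137, -0.0]
contact_force: [-3.2, -0.7, 16.1]
finger_gap: 0.0004
```

At the stop again (16 N). I'll release straight up, then back off.

>>> carry_out([
  [[0,0,0,0,0,5,0],[0,0,0,0,0,10,0],[0,0,0,0,0,30,0],[0,0,0,-20,-2,40,0],[0,0,0,-30,-3,40,0],[0,0,0,-30,-3,40,0],[0,0,0,0,0,30,0],[0,0,0,0,0,0,0],[0,0,0,0,0,0,0],[0,0,0,0,0,0,0]],
])

```text
time: 28.4
ee_pos: [0.3613, 0.174, 0.2449]
ee_rot: [0.159, -3.136, 0.0]
contact_force: [-0.5, 0.2, 0.1]
finger_gap: 0.0001
```

>>> carry_out([
  [[0,0,0,0,0,0,0],[0,0,0,0,0,0,0],[0,0,0,0,0,0,0],[0,0,0,0,0,0,0],[0,0,0,0,0,0,0],[0,0,0,0,0,0,0],[0,0,0,0,0,0,0],[0,0,0,0,0,0,0],[0,0,0,0,0,0,0],[0,0,0,0,0,0,0]],
])

```text
time: 29.4
ee_pos: [0.3616, 0.1742, 0.2457]
ee_rot: [-0.159, 3.137, 0.0]
contact_force: [0.4, 0.8, 0.0]
finger_gap: -0.0
```

```bash
python3 two.py 13
python3 - <<'E'
from h import *
for n in 'SD':
    d=dict(np.load(f'/tmp/{n}13.npz'));e=dict(np.load(f'/tmp/{"scene" if n=="S" else "side"}0.npz'))
    P=pts(d);Q=pts(e)
    m=(abs(Q[...,0]-.478)<.04)&(abs(Q[...,1]-.186)<.035)&(d['depth']>0)&(e['depth']>0)
    print('cover z median now/before',np.median(P[m][:,2]),np.median(Q[m][:,2]))
    D=np.abs(d['frame'].astype(int)-e['frame']).max(-1)
    for nm,b in (dict(jar=(250,210,278,240),tub=(337,168,362,194),sv=(228,182,244,206)) if n=='S' else dict(jar=(264,208,294,242),sv=(215,216,231,244))).items():
        dd=(P-Q)[b[1]:b[3],b[0]:b[2],2]; 
        print(n,nm,'med colour diff',np.median(D[b[1]:b[3],b[0]:b[2]]),'frac |dz|>10mm',np.mean(abs(dd)>.01))
E
```

```text
29.4 [0.36163318 0.17415016 0.24570852] [0.37159821 0.75652607 0.04218304]
cover z median now/before 0.08482073102471692 0.08484211359449195
S jar med colour diff 17.0 frac |dz|>10mm 0.005952380952380952
S tub med colour diff 5.0 frac |dz|>10mm 0.007692307692307693
S sv med colour diff 6.0 frac |dz|>10mm 0.0078125
cover z median now/before 0.08926064088912579 0.08926180819892035
D jar med colour diff 2.0 frac |dz|>10mm 0.006862745098039216
D sv med colour diff 1.0 frac |dz|>10mm 0.006696428571428571
```

View pics/c13.png

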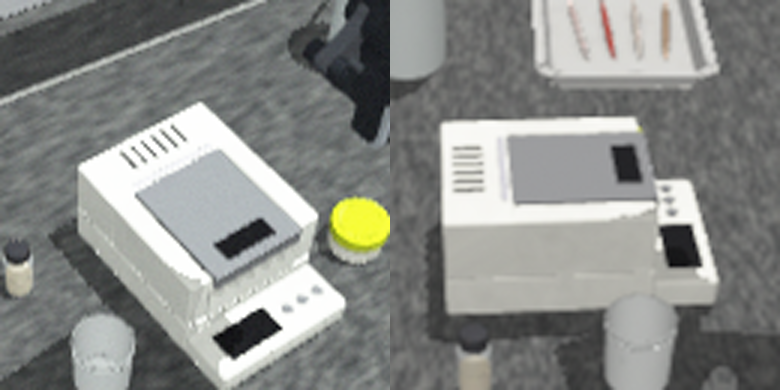

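The cover is flush and latched again, with its height matching the start to within 0.1 mm in both views. The jar, tub and spare vial have not moved, and the robot is clear.

```bash
python3 -c "from workcell import ticket;print(ticket.hand_in())"
```

```text
the job is handed in; nothing more can be done
None
```

The job is done and handed in at about 29.5 s: the reader's cover popped open, the vial was pushed home, and the cover is latched shut again. I pressed with the fingers shut throughout and grasped nothing.

**Last checks:**
- **Cover:** it rose by itself after the first press to its stop (17.6 N). After the second press to the stop (16 N) it stayed shut for more than 1 s with the robot clear. Its height matches the start to within 0.1 mm in both views.
- **Vial:** it went down onto a firm stop, at 15 N and then 23 N with almost no further travel. The scene camera put the cap about 11 mm lower, at about 64 mm against the stated 65 mm when home.
- **Jar, tub and spare vial:** the depth images show no movement. The side-view check covered only the jar and spare vial.

**What disagreed:**
- **Fingertip height:** the cameras and the contacts put the real fingertips about 30 mm above the reported TCP, so I worked from contact force and the pictures. With that 30 mm offset the finger's own height at the vial's stop came out about 1 mm above the stated 65 mm.
- **Friction on the vial:** the force readings while the vial slid were only about 1 N, taken at rest, against the 3 N stated.
- **Side view of the seated vial:** the well wall hid the cap once it was down, so the side camera could not confirm its depth.

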